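# Load the vibratory finisher and hold its run lever

### The job

Tip all five steel fork heads out of the hand tray into the bowl of the vibratory finisher, set the empty tray down flat on the bench, then press the finisher's spring-loaded run lever about halfway down and keep it there: halfway is the run position, while fully up and fully down are both off. Finish while still holding the lever at halfway with the gripper, the tray clear of the machine, and leave the other things on the bench undisturbed.

Things in the scene. Friction and masses are not known exactly. Their poses are not given: they have to be found in the camera images.
- tray: Sheet-metal hand tray, 170 mm long (own x), 110 wide (y): side walls 32 mm high, back wall 44 high at -x, no wall at +x: the mouth, where pieces slide out. Floor 3 mm, walls 4 mm thick; wooden grip bar over the back wall. Origin: centre of the underside. 0.3 to 0.4 kg empty, 0.3 kg more loaded; pieces slide on it by 25 degrees of tilt. Starts flat on the bench, mouth roughly to +y.
- tray_grip (a point): Centre of the tray's grip bar, 81 mm behind its origin (-x), 78 mm above its underside. The bar is 88 mm long (along the tray's y), 14 mm thick (along x), 20 mm high, on two posts 36 mm either side of its middle; 24 mm free between bar and back wall. Axes as the tray's.
- tray_lip (a point): Middle of the tray's mouth edge, on the floor's upper face: 85 mm ahead of the tray's origin (+x), 3 mm above its underside. Axes as the tray's.
- fork0: One of five equal steel fork heads (clevises) lying in the tray: a block 40 mm long (own x) by 22 by 22 mm, slotted at the +x end, 60 g. Origin: its centre.
- fork1: One of five equal steel fork heads (clevises) lying in the tray: a block 40 mm long (own x) by 22 by 22 mm, slotted at the +x end, 60 g. Origin: its centre.
- fork2: One of five equal steel fork heads (clevises) lying in the tray: a block 40 mm long (own x) by 22 by 22 mm, slotted at the +x end, 60 g. Origin: its centre.
- fork3: One of five equal steel fork heads (clevises) lying in the tray: a block 40 mm long (own x) by 22 by 22 mm, slotted at the +x end, 60 g. Origin: its centre.
- fork4: One of five equal steel fork heads (clevises) lying in the tray: a block 40 mm long (own x) by 22 by 22 mm, slotted at the +x end, 60 g. Origin: its centre.
- finisher: Bench vibratory finisher, fixed: round base, springs, round open plastic bowl, 260 mm across outside, inside 246 at the rim and about 190 at the floor; inner floor 78 mm, rim 162 mm above the bench; a blunt cone 68 mm wide in its middle reaches 130 mm. At its -y side, 158 to 242 mm from the axis, is the control box, 90 mm long (x), 79 high, with the run lever. Origin: bowl's axis, bench level.
- bowl_rim (a point): Centre of the bowl's mouth: on the bowl's axis, 160 mm above the bench.
- lever_pivot (a point): Pivot of the run lever, at (45, -200, 100) mm in the finisher's frame. The lever points to the finisher's -x and swings in its x-z plane; its arm is 120 mm long from here to the middle of the pad, slopes up 0.22 rad at rest and is level at about halfway.
- lever (a joint): Angle of the run lever, rad: 0 fully up (at rest), 0.45 fully down (stop), about 0.225 halfway; grows as the pad is pressed down. The spring needs about 3 N at the pad to start, 8 N at halfway, 13 N fully down, and lifts the lever again when let go.
- lever_pad (a point): Centre of the upper face of the lever's black square pad (46 by 46 mm, 16 mm thick), where it is pressed from above; moves with the lever, 136 mm above the bench at rest, 110 mm at halfway, 83 mm fully down.
- mug: Bystander: white mug, 80 mm wide, 92 mm high, origin under its centre.
- jar: Bystander: closed glass jar, 68 mm wide, 75 mm high, origin under its centre.
- wrench: Bystander: steel wrench lying flat, 190 mm long along its x.
- brush: Bystander: bench brush lying flat, 180 mm long along its x.
- sanding_block: Bystander: cork sanding block, 110 by 60 by 30 mm, origin under its centre.
- grinding_wheel: Bystander: spare grinding wheel lying flat, 125 mm across, 22 mm thick, origin under its centre.
- oil_bottle: Bystander: aluminium bottle, 56 mm wide, 150 mm high, origin under its centre.
There are look-alikes about, which are no part of the job. What is shaped like the fork2 but orange or yellow is not meant. What is shaped like the fork4 but brown is not meant.

How it is judged:
On the way, in this order (a step that is already met when the one before it is completed fails the run):
1. the tray is tipped with its mouth over the bowl (angle between tray's own z axis and vertical above 0.25 rad and horizontal distance between tray_lip and bowl_rim below 0.13 m and height (world z) of tray_lip above 0.12 m), for 0.1 s.
2. all five fork heads are in the bowl (horizontal distance between each of fork0, fork1, fork2, fork3, fork4 and bowl_rim below 0.122 m and height (world z) of fork0 between 0.07 and 0.155 m and height (world z) of fork1 between 0.07 and 0.155 m and height (world z) of fork2 between 0.07 and 0.155 m and height (world z) of fork3 between 0.07 and 0.155 m and height (world z) of fork4 between 0.07 and 0.155 m), for 0.2 s.
3. the tray stands flat on the bench, let go and clear of the machine (height (world z) of tray between -0.005 and 0.008 m and angle between tray's own z axis and vertical below 0.08 rad and linear speed of tray below 0.03 m/s and contact force between tray and the fingers below 0.5 N and contact force between tray and finisher below 0.5 N), for 0.2 s.
4. the gripper holds the run lever about halfway down (value of joint lever between 0.14 and 0.31 rad and contact force between the fingers and finisher above 2 N), for 0.5 s.
At the end, for the whole second after the job is handed in: The gripper still presses the run lever (over 2 N) and holds it between 0.14 and 0.31 rad of its 0.45; all five fork heads lie in the bowl below its rim; the tray stands flat on the bench (within 8 mm and 0.08 rad), at rest, touching neither gripper nor machine (all of step 2 and all of step 3 and all of step 4); the arm keeps its last pose, push and grip.
It fails at once if a bystander is pushed more than 30 mm from its place or tipped over (distance of any of mug, jar, wrench, brush, sanding_block, grinding_wheel, oil_bottle from where it was at the start of the episode above 0.03 m or angle between any of mug, jar, oil_bottle's own z axis and vertical above 0.5 rad).
It also fails if it takes over 54 s, if anything falls off the work surface, if the arm or the gripper's body presses on something with over 40 N, if the wrist force passes 120 N, or if a joint passes its speed limit or range.

### The arm

A 6-joint arm with a two-finger parallel gripper is mounted at the origin on the work surface. World frame = base frame: x ahead of the robot, y to its left, z up, the work surface at z = 0. Lengths are in m, angles in rad, forces in N, time in s.
With the tool pointing down it reaches from about 0.275 to 1 m from the base axis. Payload 8.4 kg.
Tool frame: the origin (TCP) lies midway between the tips of the shut fingers; the grasp point (between the pads) lies 19 mm behind it; z points along the fingers, y is the line along which they close (so a half turn about z gives the same grasp; the last joint's range is limited). The gripper opens to 85 mm and grips with 20 to 120 N. Pads are 22 mm wide; open, the fingers measure 114 mm over their backs; the gripper's body (76 mm by 85 mm) begins 54 mm behind the grasp point. The pads swing forward as they close: fully open they stand 13 mm farther back than shut.
Start: joints at [-1.123, 0.353, 1.633, -0, 1.155, -0.002], TCP at [0.272, -0.563, 0.231] pointing down, gripper open.
Joint ranges: [-2.63, 2.63], [-0.92, 2.1], [0.06, 2.66], [-1.3, 4.44], [0, 2.69], [-3.02, 3.02]. Speed limits (rad/s): [2.22, 2.22, 2.79, 3.14, 3.14, 3.14].

### API

Orientations are given as a unit quaternion [w, x, y, z].
In Python, from rig import bot gives the robot as it stands. The module is installed in compiled form; this text tells all that it offers.
- The arm moves only by the tool carry_out, never from a script. Its argument "targets" is a list of rows, each a list of 7 numbers: the opening, from 0 (shut) to 1 (fully open), then the shift along the tool's x, y, z in mm, then the turn, a rotation vector about the tool's x, y, z in rad. In form: [[hand, x, y, z, rx, ry, rz], ...]. A call has 1 to 10 rows; each row shifts and turns the commanded pose from where the row before left it, along the tool's axes as they then stand; what a row does not reach is not made up. A row lasts 1/10 s, in which the tool goes at most 50 mm and 8.59 degrees, less where a joint would pass 70% of its speed; a pose out of reach is approached as far as the arm can. A call is refused whole if a number of a shift passes 50 or a number of a turn 0.15, either way. A call with a gripper value outside its range is refused whole. The fingers move at their own pace and stop on an object; "newtons" is the grip in N (left out, the last holds). Time passes only in rows, so rows that do not move let the fingers close. It gives the time, the measured TCP pose, the force, the opening and the grip force at its end, in the units of the state.
- bot.observe(): the state, without advancing time (a new reading comes with each control period).
- bot.camera(name): name is "scene" or "top"; returns a dict with "img" (384x512x3 uint8, red, green, blue), "z_map" (384x512 float32, m along the optical axis (not along the pixel's ray), 0 where there is no reading), "fovy" (degrees; the focal length in pixels is half the picture's height over the tangent of half this angle, whatever the lens; pixels are square), "cx", "cy" (the principal point, pixels), "k1" (the pictures are not rectified: a ray, as slopes to the right and down, at radius r is drawn at 1 + k1 r^2 times it, then the intrinsics apply), "rvec" (rotation vector, rad) and "tvec" (3), from world to camera coordinates, as OpenCV has them. Camera axes: x right, y down, z forward; pixel columns grow to the right and rows downward; lengths in m; the calibration is good to about 2 mm. A picture is of the moment at which its call begins.
- bot.hand_in(): hands the job in; it is judged then, once.
The state is a dict: "time_s": time; "q": joint angles; "qvel": joint speeds; "joint_efforts": joint torques, N m; "tcp_pos": TCP position; "tool_rot": TCP orientation; "contact_force": force on the tool from outside, world axes, zero at the start; "torque": the same for the moment, N m; "opening": finger opening in m; "grip_force": force on a finger pad.
Only numpy, scipy, OpenCV 4.12 (cv2) and the standard library are available. Lean on these libraries where they do the work, as an engineer would, in place of code of your own. Each camera call takes 0.05 s, during which the arm holds its last target. There are 200 camera calls.

## Working session

There is one attempt and no reset: what is moved stays moved. The work goes in short steps, Python scripts to look and compute and a tool call to move; the robot and the scene stay as the last step left them, time stands still between calls to the robot, and variables do not carry over. Pictures are saved under pics/ and viewed, at most 10 in all, crops included, and the job is handed in when it is done.

Besides the shell and the picture viewer there is one more tool, called after "Request:" in YAML: its name, and indented under it one key for each argument. carry_out: Moves the arm, as the interface text tells. Its arguments: {"type":"object","properties":{"targets":{"type":"array","items":{"type":"array","items":{"type":"number"}}},"newtons":{"type":"number"}},"required":["targets"]}

```bash
mkdir -p pics; cat > h.py <<'E'
import numpy as np, cv2
from rig import bot
from scipy.spatial.transform import Rotation as R
def cam(n):
    c=bot.camera(n); h,w=c['z_map'].shape
    f=h/2/np.tan(np.radians(c['fovy'])/2)
    v,u=np.mgrid[:h,:w]
    xd=(u-c['cx'])/f; yd=(v-c['cy'])/f
    x,y=xd.copy(),yd.copy()
    for _ in range(8):
        s=1+c['k1']*(x*x+y*y); x,y=xd/s,yd/s
    z=c['z_map']; Rm=cv2.Rodrigues(np.array(c['rvec'],float))[0]; t=np.array(c['tvec'],float).ravel()
    P=(np.dstack([x*z,y*z,z])-t)@Rm
    P[z==0]=np.nan
    c['P']=P; return c
def save(c,n,box=None,k=1):
    im=c['img'][:,:,::-1]
    if box: im=im[box[1]:box[3],box[0]:box[2]]
    cv2.imwrite('pics/'+n+'.png',cv2.resize(im,None,fx=k,fy=k,interpolation=cv2.INTER_CUBIC))
E
python3 - <<'E'
from h import *
for n in('top','scene'):
    c=cam(n); save(c,n+'0',k=1.5); np.savez(n+'0.npz',P=c['P'],img=c['img'])
print(bot.observe())
E
```

```text
{'time_s': 0.1, 'q': array([-1.12340209e+00,  3.53585386e-01,  1.63405123e+00,  1.45575442e-05,
        1.15523020e+00, -2.41093295e-03]), 'qvel': array([ 1.87083482e-03, -1.42590799e-03, -3.33329268e-03, -7.85256500e-05,
        8.44803182e-05, -9.26780965e-04]), 'joint_efforts': array([ 2.01030933e-03, -6.06354547e+01, -3.42820394e+01,  8.52312269e-05,
        4.04889099e-03,  1.36267778e-05]), 'tcp_pos': array([ 0.2715544 , -0.5624429 ,  0.23063636]), 'tool_rot': array([-6.22847979e-04,  9.74816294e-01,  2.23008489e-01, -1.34085708e-04]), 'contact_force': array([ 0.10085184, -0.25481077, -0.43414522]), 'torque': array([ 0.06701634, -0.03233085, -0.03994966]), 'grip_force': 0.0, 'opening': 0.0854278135910215}
```

View pics/top0.png

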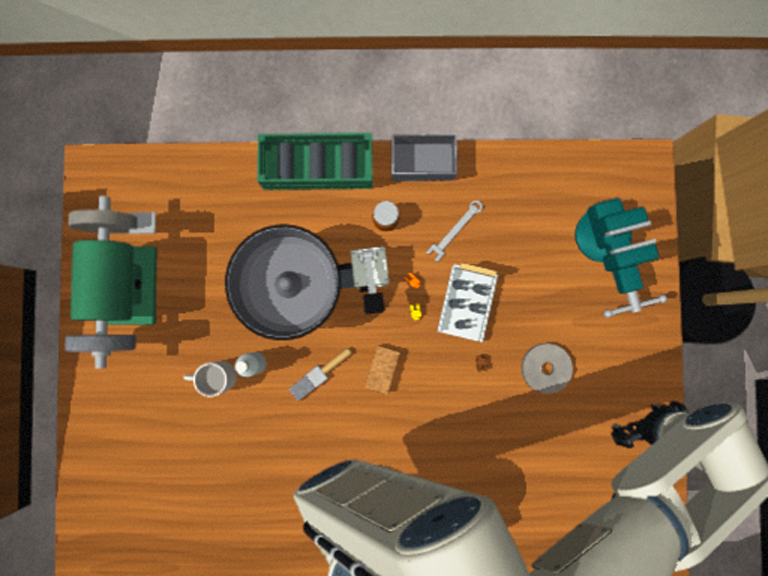

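View pics/scene0.png

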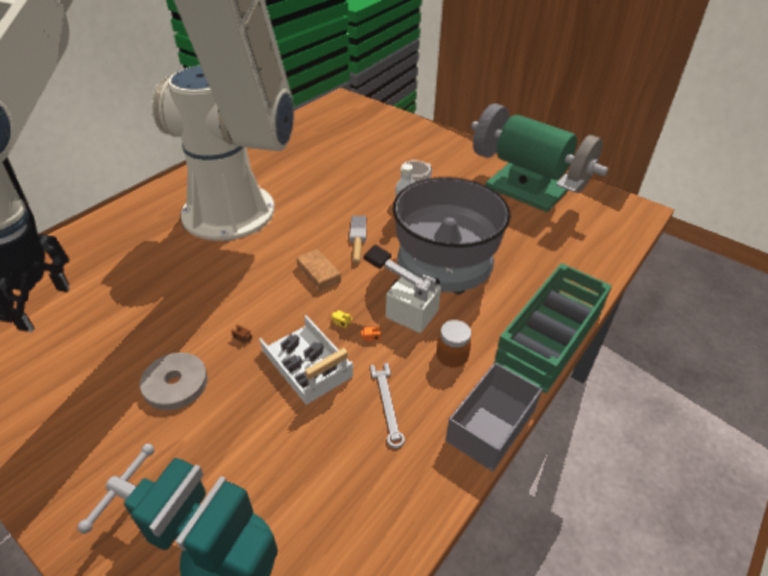

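The top view shows the bowl at about (283,282), the lever pad at (374,302), and the tray at (468,302) with its grip bar at (477,268). Five dark steel forks lie in the tray. The look-alikes are outside it: orange (412,280), yellow (417,312) and brown (484,362). These are pixels in the 1.5x picture. The forks meant are the five grey ones inside the tray.

```bash
python3 - <<'E'
from h import *
c=np.load('top0.npz');P=c['P'];im=c['img']
def at(n,u,v):
    print(n,np.round(P[int(v/1.5),int(u/1.5)],3))
for n,u,v in [('bowlc',288,284),('pad',374,304),('box',370,265),('jar',386,213),('wrench1',436,252),('wrench2',477,207),('orange',412,280),('yellow',417,312),('brown',484,362),('wheel',535,368),('sand',383,368),('bottle',250,364),('mug',212,378),('brush',322,372),('greybin',425,158),('bar',477,269),('vise',630,240),('edgeR',676,300),('brushhandle',350,350)]: at(n,u,v)
# tray points
z=P[...,2]
hsv=cv2.cvtColor(im,cv2.COLOR_RGB2HSV)
v,u=np.mgrid[:384,:512]
roi=(u>285)&(u<340)&(v>170)&(v<232)
for n,lo,hi in [('bar',.075,.1),('all',.024,.1),('wall',.024,.05)]:
    m=roi&(z>lo)&(z<hi); Q=P[m]; r=cv2.minAreaRect((Q[:,:2]*1000).astype(np.float32))
    print(n,len(Q),np.median(Q,0),r, np.round(cv2.boxPoints(r)))
# floor/white area
m=roi&(hsv[...,1]<60)&(hsv[...,2]>110); Q=P[m]; r=cv2.minAreaRect((Q[:,:2]*1000).astype(np.float32)); print('white',r,np.round(cv2.boxPoints(r)))
# bowl rim
m=(z>.155)&(z<.168)&(u>130)&(u<250)&(v>135)&(v<240); Q=P[m][:,:2]
A=np.c_[2*Q,np.ones(len(Q))];s=np.linalg.lstsq(A,(Q**2).sum(1),rcond=None)[0];print('rim',s[:2],np.sqrt(s[2]+s[:2]@s[:2]))
m=(u>238)&(u<262)&(v>190)&(v<212)&(z>.11)&(z<.15)&(im.max(2)<60);Q=P[m];print('pad',len(Q),Q.mean(0),cv2.minAreaRect((Q[:,:2]*1000).astype(np.float32)))
m=(u>225)&(u<270)&(v>160)&(v<200)&(z>.06)&(hsv[...,1]<60)&(hsv[...,2]>120);Q=P[m];print('box',len(Q),np.nanpercentile(Q,[2,98],axis=0))
s=np.load('scene0.npz')
cc=cv2.resize(im[160:250,225:350][:,:,::-1],None,fx=3,fy=3,interpolation=2)
dd=cv2.resize(s['img'][150:290,120:320][:,:,::-1],None,fx=3,fy=3,interpolation=2)
out=np.zeros((cc.shape[0]//2*0+420,600,3),np.uint8);out[:]=dd
cv2.imwrite('pics/crop1.png',out)
E
```

```text
bowlc [0.572 0.183 0.133]
pad [ 0.525 -0.016  0.138]
box [ 0.619 -0.005  0.107]
jar [ 0.745 -0.046  0.083]
wrench1 [ 0.66  -0.172  0.001]
wrench2 [ 0.775 -0.282  0.002]
orange [ 0.589 -0.108  0.028]
yellow [ 0.506 -0.122  0.026]
brown [ 0.381 -0.286  0.021]
wheel [ 0.364 -0.413  0.022]
sand [ 0.369 -0.035  0.033]
bottle [0.389 0.276 0.12 ]
mug [0.345 0.397 0.006]
brush [0.359 0.119 0.018]
greybin [ 0.904 -0.148  0.011]
bar [ 0.607 -0.264  0.091]
vise [ 0.687 -0.679 -0.003]
edgeR [ 0.53  -0.787  0.003]
brushhandle [0.413 0.048 0.003]
bar 106 [ 0.60713598 -0.2639415   0.08729043] ((606.5762939453125, -264.90167236328125), (87.96014404296875, 14.79488468170166), 75.99909973144531) [[ 589. -306.]
 [ 603. -309.]
 [ 624. -224.]
 [ 610. -220.]]
all 414 [ 0.56239385 -0.25670732  0.0340141 ] ((528.876220703125, -245.537841796875), (113.06889343261719, 174.94139099121094), 76.01895904541016) [[ 430. -279.]
 [ 600. -322.]
 [ 627. -212.]
 [ 458. -170.]]
wall 306 [ 0.53108135 -0.24593264  0.03012961] ((527.6243896484375, -245.22616577148438), (113.06889343261719, 172.3612518310547), 76.01895904541016) [[ 430. -279.]
 [ 598. -321.]
 [ 625. -211.]
 [ 458. -170.]]
white ((540.8931884765625, -229.58438110351562), (165.6096954345703, 180.7888641357422), 75.33395385742188) [[ 432. -287.]
 [ 607. -333.]
 [ 649. -172.]
 [ 474. -127.]]
rim [0.57500723 0.1912117 ] 0.12675696104780684
pad 162 [ 0.52588652 -0.01394923  0.13662893] ((525.7625122070312, -14.01129150390625), (44.960845947265625, 43.02217483520508), 7.023128986358643)
box 567 [[ 0.56024898 -0.04415824  0.07313102]
 [ 0.65843702  0.03540801  0.12483602]]
```

View pics/crop1.png

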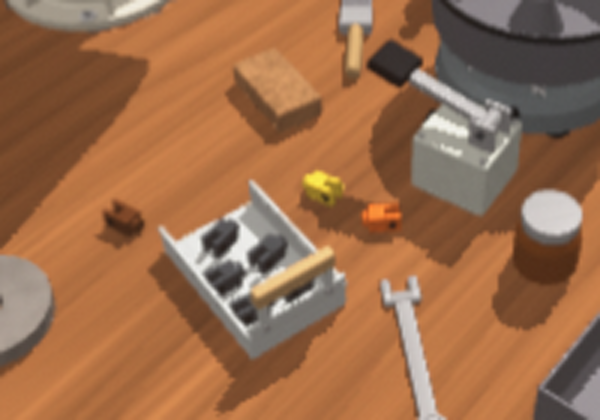

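Request:
carry_out:
  targets:
    - [1, 43, -12, 0, 0, 0, 0]
    - [1, 43, -12, 0, 0, 0, 0]
    - [1, 43, -12, 0, 0, 0, 0]
    - [1, 43, -12, 0, 0, 0, 0]
    - [1, 43, -12, 0, 0, 0, 0]
    - [1, 43, -12, 0, 0, 0, 0]
    - [1, 43, -12, 0, 0, 0, 0]
    - [1, 43, -12, 0, 0, 0, 0]
    - [1, 43, -12, 0, 0, 0, 0]
    - [1, 43, -12, 0, 0, 0, 0]

```text
time_s: 1.1
tcp_pos: [0.6078, -0.2663, 0.2309]
tool_rot: [-0.0, 0.975, 0.223, -0.0]
contact_force: [0.4, -1.3, 0.8]
opening: 0.0853
grip_force: 0.0
```

Request:
carry_out:
  targets:
    - [1, 0, 0, 0, 0, 0, -0.146]
    - [1, 0, 0, 0, 0, 0, -0.146]
    - [1, 0, 0, 0, 0, 0, -0.146]
    - [1, 0, 0, 0, 0, 0, -0.146]
    - [1, 0, 0, 0, 0, 0, -0.146]
    - [1, 0, 0, 0, 0, 0, -0.146]
    - [1, 0, 0, 25, 0, 0, 0]
    - [1, 0, 0, 25, 0, 0, 0]
    - [1, 0, 0, 25, 0, 0, 0]
    - [1, 0, 0, 0, 0, 0, 0]

```text
time_s: 2.1
tcp_pos: [0.6043, -0.2667, 0.1524]
tool_rot: [-0.003, 0.788, 0.615, -0.002]
contact_force: [-0.6, 0.7, -0.5]
opening: 0.0853
grip_force: 0.0
```

```bash
cat >> h.py <<'E'
def st():
    s=bot.observe(); q=s['tool_rot']; r=R.from_quat([q[1],q[2],q[3],q[0]]); M=r.as_matrix()
    print('t',s['time_s'],'tcp',np.round(s['tcp_pos'],4),'q',np.round(s['q'],2),'yaw_y',np.degrees(np.arctan2(M[1,1],M[0,1])).round(1),'z',M[:,2].round(3),'F',np.round(s['contact_force'],1),'T',np.round(s['torque'],2),'open',round(s['opening'],4),'grip',round(s['grip_force'],1))
    return s,M
def go(target):
    s,M=st(); print('tool-frame mm',np.round(1000*M.T@(np.array(target)-s['tcp_pos']),1))
E
python3 -c "
from h import *
go([.6067,-.2647,.058])"
```

```text
t 2.1 tcp [ 0.6043 -0.2667  0.1524] q [-0.42  0.49  1.61  0.    1.05 -0.17] yaw_y -14.0 z [-0.006  0.003 -1.   ] F [-0.6  0.7 -0.5] T [0.04 0.03 0.02] open 0.0853 grip 0.0
tool-frame mm [ 2.4  2.4 94.4]
```

Request:
carry_out:
  targets:
    - [1, 2, 2, 20, 0, 0, 0]
    - [1, 0, 0, 25, 0, 0, 0]
    - [1, 0, 0, 25, 0, 0, 0]
    - [1, 0, 0, 16, 0, 0, 0]
    - [1, 0, 0, 8, 0, 0, 0]
    - [1, 0, 0, 0, 0, 0, 0]
    - [0, 0, 0, 0, 0, 0, 0]
    - [0, 0, 0, 0, 0, 0, 0]
    - [0, 0, 0, 0, 0, 0, 0]
    - [0, 0, 0, 0, 0, 0, 0]
  newtons: 120

```text
time_s: 3.1
tcp_pos: [0.6096, -0.2665, 0.063]
tool_rot: [0.0, 0.788, 0.615, 0.0]
contact_force: [0.4, -0.2, 0.0]
opening: 0.0283
grip_force: 0.0
```

Request:
carry_out:
  targets:
    - [0, 0, 0, 0, 0, 0, 0]
    - [0, 0, 0, 0, 0, 0, 0]
    - [0, 0, 0, 0, 0, 0, 0]
    - [0, 0, 0, 0, 0, 0, 0]

```text
time_s: 3.5
tcp_pos: [0.6089, -0.2663, 0.0629]
tool_rot: [-0.0, 0.788, 0.615, -0.0]
contact_force: [-3.7, 0.6, 6.1]
opening: 0.0118
grip_force: 117.5
```

```bash
python3 -c "
from h import *
st()"
```

```text
t 3.5 tcp [ 0.6089 -0.2663  0.0629] q [-0.41  0.6   1.66 -0.    0.89 -0.17] yaw_y -14.0 z [-0.001  0.    -1.   ] F [-3.7  0.6  6.1] T [ 0.16  0.58 -0.03] open 0.0118 grip 117.5
```

Request:
carry_out:
  targets:
    - [0, 0, 0, -5, 0, 0, 0]
    - [0, 0, 0, -10, 0, 0, 0]
    - [0, 0, 0, -20, 0, 0, 0]
    - [0, 0, 0, -25, 0, 0, 0]
    - [0, 0, 0, -25, 0, 0, 0]
    - [0, 0, 0, -25, 0, 0, 0]
    - [0, 0, 0, -25, 0, 0, 0]
    - [0, 0, 0, -15, 0, 0, 0]
    - [0, 0, 0, -5, 0, 0, 0]
    - [0, 0, 0, 0, 0, 0, 0]

```text
time_s: 4.5
tcp_pos: [0.6093, -0.2663, 0.2175]
tool_rot: [0.0, 0.788, 0.615, 0.0]
contact_force: [-0.0, 0.4, -7.3]
opening: 0.0121
grip_force: 117.5
```

```bash
python3 - <<'E'
from h import *
st()
c=cam('scene'); save(c,'lift',(100,60,380,300),2.5)
E
```

```text
t 4.5 tcp [ 0.6093 -0.2663  0.2175] q [-0.41  0.43  1.56  0.    1.16 -0.17] yaw_y -14.0 z [ 0.001 -0.    -1.   ] F [-0.   0.4 -7.3] T [-0.11 -0.42  0.02] open 0.0121 grip 117.5
```

View pics/lift.png

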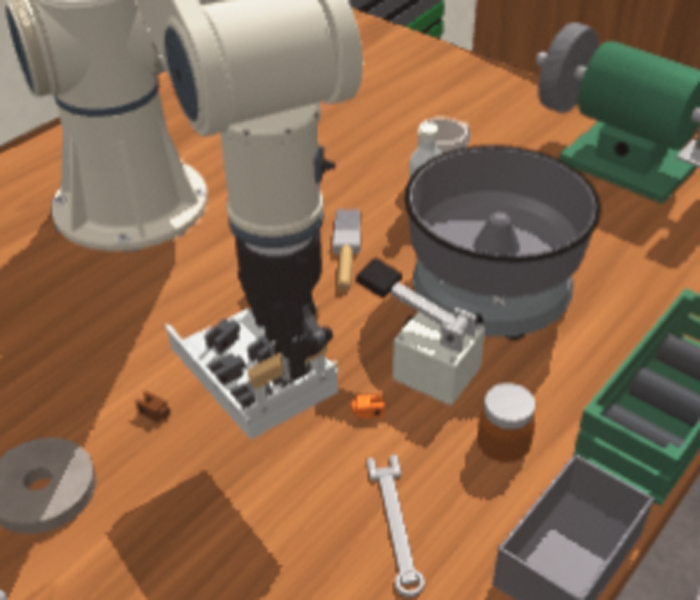

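The tray at (255,375) is lifted level, with the forks still inside. Its shadow lies clear at (195,535).

Request:
carry_out:
  targets:
    - [0, 0, 0, -15, 0, 0, 0]
    - [0, 0, 0, -20, 0, 0, 0]
    - [0, 0, 0, -15, 0, 0, 0]
    - [0, 0, 0, -5, 0, 0, -0.04]
    - [0, 0, 0, 0, 0, 0, -0.1]
    - [0, 0, 0, 0, 0, 0, -0.1]
    - [0, 0, 0, 0, 0, 0, -0.1]
    - [0, 0, 0, 0, 0, 0, -0.1]
    - [0, 0, 0, 0, 0, 0, -0.09]
    - [0, 0, 0, 0, 0, 0, -0.04]

```text
time_s: 5.55
tcp_pos: [0.6091, -0.2662, 0.2725]
tool_rot: [-0.0, 0.582, 0.813, 0.0]
contact_force: [-0.3, -0.6, -7.4]
opening: 0.0116
grip_force: 117.7
```

Request:
carry_out:
  targets:
    - [0, 5, 4, 0, 0, 0, 0]
    - [0, 12, 10, 0, 0, 0, 0]
    - [0, 17, 14, 0, 0, 0, 0]
    - [0, 20, 16, 0, 0, 0, 0]
    - [0, 20, 16, 0, 0, 0, 0]
    - [0, 20, 16, 0, 0, 0, 0]
    - [0, 20, 16, 0, 0, 0, 0]
    - [0, 20, 16, 0, 0, 0, 0]
    - [0, 20, 16, 0, 0, 0, 0]
    - [0, 20, 16, 0, 0, 0, 0]

```text
time_s: 6.55
tcp_pos: [0.6867, -0.0542, 0.2723]
tool_rot: [-0.0, 0.584, 0.812, 0.0]
contact_force: [-0.5, -0.2, -6.7]
opening: 0.0117
grip_force: 117.7
```

Request:
carry_out:
  targets:
    - [0, 20, 16, 0, 0, 0, 0]
    - [0, 20, 16, 0, 0, 0, 0]
    - [0, 20, 16, 0, 0, 0, 0]
    - [0, 20, 16, 0, 0, 0, 0]
    - [0, 20, 16, 0, 0, 0, 0]
    - [0, 20, 16, 0, 0, 0, 0]
    - [0, 20, 15, 0, 0, 0, 0]
    - [0, 20, 14, 0, 0, 0, 0]
    - [0, 20, 14, 0, 0, 0, 0]
    - [0, 20, 12, 0, 0, 0, 0]

```text
time_s: 7.55
tcp_pos: [0.7657, 0.1833, 0.2721]
tool_rot: [-0.0, 0.583, 0.812, -0.0]
contact_force: [-0.0, 0.4, -6.1]
opening: 0.0115
grip_force: 117.7
```

Request:
carry_out:
  targets:
    - [0, 20, 10, 0, 0, 0, 0]
    - [0, 20, 8, 0, 0, 0, 0]
    - [0, 18, 6, 0, 0, 0, 0]
    - [0, 12, 4, 0, 0, 0, 0]
    - [0, 0, 0, 0, 0, 0, 0]
    - [0, 0, 0, 0, 0, 0, 0]

```text
time_s: 8.15
tcp_pos: [0.7696, 0.2558, 0.2722]
tool_rot: [0.0, 0.583, 0.812, -0.0]
contact_force: [0.4, -0.1, -7.1]
opening: 0.0119
grip_force: 117.7
```

```bash
python3 - <<'E'
from h import *
go([.799,.265,.26])
c=cam('top'); save(c,'over',(120,80,360,260),3)
P=c['P'];z=P[...,2]
E
```

```text
t 8.15 tcp [0.7696 0.2558 0.2722] q [ 0.32  0.63  1.11 -0.    1.41 -0.01] yaw_y 18.6 z [-0.    -0.001 -1.   ] F [ 0.4 -0.1 -7.1] T [ 0.13 -0.41 -0.  ] open 0.0119 grip 117.7
tool-frame mm [-0.7 30.8 12.2]
```

View pics/over.png

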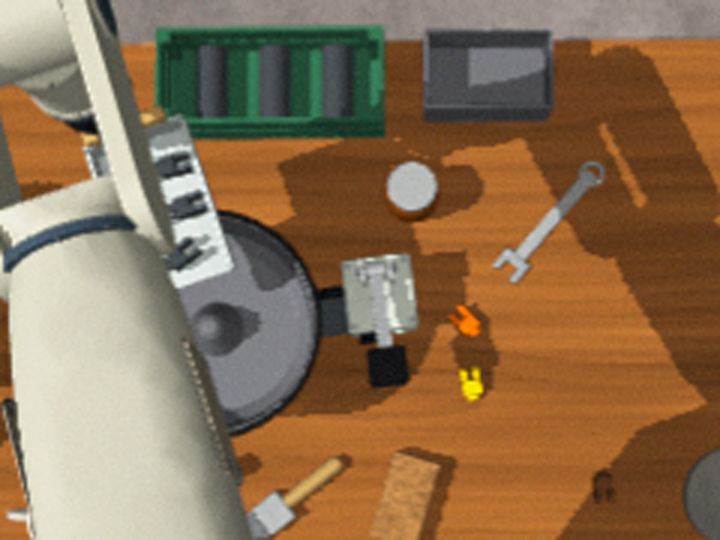

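The tray mouth, with its right lip corner at (235,268), sits over the far half of the bowl, whose cone is at (215,328). The forks are still inside. Next I move out slightly, lower, and tip about the lip.

Request:
carry_out:
  targets:
    - [0, 0, 5, 3, 0, 0, 0]
    - [0, 0, 10, 6, 0, 0, 0]
    - [0, 0, 8, 6, 0, 0, 0]
    - [0, 0, 4, 0, 0, 0, 0]
    - [0, 0, -2, -5, -0.03, 0, 0]
    - [0, 0, -4, -10, -0.06, 0, 0]
    - [0, 0, -5, -11, -0.07, 0, 0]
    - [0, 0, -5, -11, -0.07, 0, 0]
    - [0, 0, -5, -11, -0.07, 0, 0]
    - [0, 0, -5, -11, -0.07, 0, 0]

```text
time_s: 9.2
tcp_pos: [0.7624, 0.2536, 0.3116]
tool_rot: [0.108, 0.573, 0.798, 0.15]
contact_force: [0.8, 0.5, -7.0]
opening: 0.0118
grip_force: 117.9
```

Request:
carry_out:
  targets:
    - [0, 0, -5, -11, -0.07, 0, 0]
    - [0, 0, -5, -11, -0.07, 0, 0]
    - [0, 0, -5, -11, -0.07, 0, 0]
    - [0, 0, -5, -11, -0.07, 0, 0]
    - [0, 0, -5, -11, -0.07, 0, 0]
    - [0, 0, -5, -11, -0.07, 0, 0]
    - [0, 0, 0, 0, 0, 0, 0]
    - [0, 0, 0, 0, 0, 0, 0]
    - [0, 0, 0, 0, 0, 0, 0]
    - [0, 0, 0, 0, 0, 0, 0]

```text
time_s: 10.2
tcp_pos: [0.7074, 0.2352, 0.3523]
tool_rot: [0.224, 0.538, 0.75, 0.312]
contact_force: [-0.4, 0.2, -3.9]
opening: 0.0121
grip_force: 118.5
```

```bash
python3 - <<'E'
from h import *
st()
c=cam('scene'); d=cam('top')
a=cv2.resize(c['img'][40:240,200:400],(500,500)); b=cv2.resize(d['img'][100:260,130:290],(300,300))
im=np.zeros((500,800,3),np.uint8); im[:,:500]=a; im[:300,500:]=b
cv2.imwrite('pics/tip.png',im[:,:,::-1])
E
```

```text
t 10.2 tcp [0.7074 0.2352 0.3523] q [ 0.32  0.14  1.87  0.02  0.34 -0.02] yaw_y 18.6 z [ 0.673  0.227 -0.704] F [-0.4  0.2 -3.9] T [-0.23  0.77  0.09] open 0.0121 grip 118.5
```

View pics/tip.png

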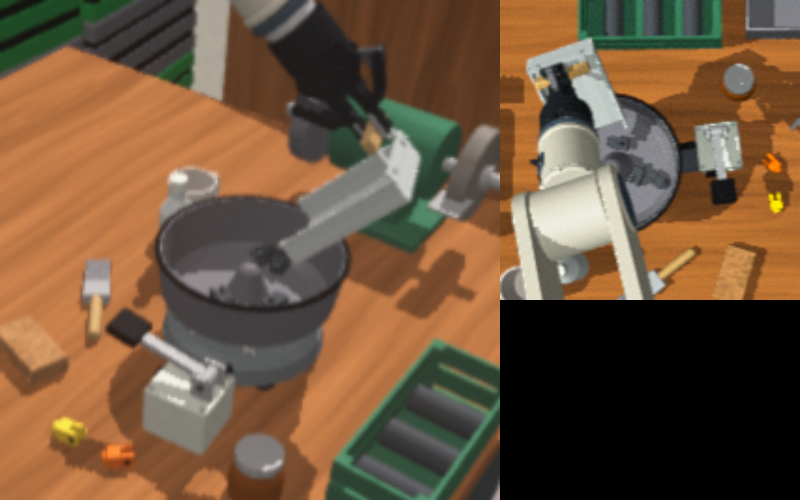

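The tray is tipped steeply over the bowl, and the load reading dropped by the weight of five forks. One fork at (265,258) is close to the lip. I raise the tray and look again.

Request:
carry_out:
  targets:
    - [0, 0, 0, 0, 0, 0, 0]
    - [0, 0, 0, 0, 0, 0, 0]
    - [0, 0, 0, 0, 0, 0, 0]
    - [0, 0, 4, -4, 0, 0, 0]
    - [0, 0, 10, -10, 0, 0, 0]
    - [0, 0, 14, -14, 0, 0, 0]
    - [0, 0, 14, -14, 0, 0, 0]
    - [0, 0, 10, -10, 0, 0, 0]
    - [0, 0, 0, 0, 0, 0, 0]
    - [0, 0, 0, 0, 0, 0, 0]

```text
time_s: 11.3
tcp_pos: [0.7059, 0.2347, 0.4251]
tool_rot: [0.224, 0.539, 0.75, 0.312]
contact_force: [0.3, 0.2, -4.7]
opening: 0.0116
grip_force: 118.5
```

```bash
python3 - <<'E'
from h import *
st()
c=cam('scene'); d=cam('top')
a=cv2.resize(c['img'][60:200,240:380],(500,500),interpolation=2); b=cv2.resize(d['img'][130:240,150:260],(300,300),interpolation=2)
im=np.zeros((500,800,3),np.uint8); im[:,:500]=a; im[:300,500:]=b
cv2.imwrite('pics/tip2.png',im[:,:,::-1])
E
```

```text
t 11.3 tcp [0.7059 0.2347 0.4251] q [ 0.32  0.07  1.78  0.01  0.5  -0.02] yaw_y 18.6 z [ 0.673  0.227 -0.704] F [ 0.3  0.2 -4.7] T [-0.24  0.79 -0.02] open 0.0116 grip 118.5
```

View pics/tip2.png

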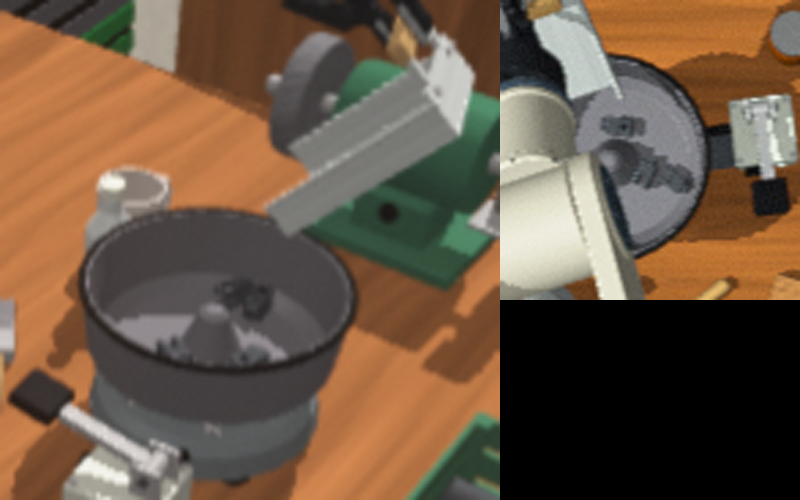

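Request:
carry_out:
  targets:
    - [0, 0, 0, 0, 0.1, 0, 0]
    - [0, 0, 0, 0, 0.1, 0, 0]
    - [0, 0, 0, 0, 0.1, 0, 0]
    - [0, 0, 0, 0, 0.1, 0, 0]
    - [0, 0, 0, 0, 0.1, 0, 0]
    - [0, 0, 0, 0, 0.1, 0, 0]
    - [0, 0, 0, 0, 0.1, 0, 0]
    - [0, 0, 0, 0, 0.09, 0, 0]
    - [0, 0, 0, 0, 0, 0, 0]

```text
time_s: 12.3
tcp_pos: [0.7078, 0.2353, 0.4221]
tool_rot: [-0.001, 0.583, 0.812, -0.002]
contact_force: [0.3, 0.7, -5.1]
opening: 0.0116
grip_force: 118.3
```

Request:
carry_out:
  targets:
    - [0, -22, -13, 0, 0, 0, 0]
    - [0, -44, -25, 0, 0, 0, 0]
    - [0, -44, -25, 0, 0, 0, 0]
    - [0, -44, -25, 0, 0, 0, 0]
    - [0, -44, -25, 0, 0, 0, 0]
    - [0, -44, -25, 0, 0, 0, 0]
    - [0, -44, -25, 0, 0, 0, 0]
    - [0, -44, -25, 0, 0, 0, 0]
    - [0, -44, -25, 0, 0, 0, 0]
    - [0, -44, -20, 0, 0, 0, 0]

```text
time_s: 13.3
tcp_pos: [0.6187, -0.2328, 0.4253]
tool_rot: [0.002, 0.583, 0.812, 0.0]
contact_force: [0.7, -0.5, -4.4]
opening: 0.0119
grip_force: 118.3
```

Request:
carry_out:
  targets:
    - [0, -22, 0, 10, 0, 0, 0]
    - [0, 0, 0, 40, 0, 0, 0.1]
    - [0, 0, 0, 40, 0, 0, 0.1]
    - [0, 0, 0, 40, 0, 0, 0.1]
    - [0, 0, 0, 30, 0, 0, 0.1]
    - [0, 0, 0, 30, 0, 0, 0.1]
    - [0, 0, 0, 20, 0, 0, 0.07]
    - [0, 0, 0, 0, 0, 0, 0]
    - [0, 0, 0, 0, 0, 0, 0]

```text
time_s: 14.2
tcp_pos: [0.6269, -0.2515, 0.2156]
tool_rot: [0.0, 0.787, 0.616, 0.0]
contact_force: [0.0, -0.9, -4.0]
opening: 0.0117
grip_force: 118.3
```

```bash
python3 - <<'E'
from h import *
go([.609,-.266,.066])
c=cam('scene'); d=cam('top')
a=cv2.resize(c['img'][80:300,160:380],(500,500),interpolation=2); b=cv2.resize(d['img'][130:240,150:260],(300,300),interpolation=2)
im=np.zeros((500,800,3),np.uint8); im[:,:500]=a; im[:300,500:]=b
cv2.imwrite('pics/bowl.png',im[:,:,::-1])
E
```

```text
t 14.2 tcp [ 0.6269 -0.2515  0.2156] q [-0.38  0.44  1.53  0.    1.16 -0.14] yaw_y -13.9 z [ 0.001 -0.    -1.   ] F [ 0.  -0.9 -4. ] T [-0.04 -0.22  0.01] open 0.0117 grip 118.3
tool-frame mm [-18.4 -14.1 149.6]
```

View pics/bowl.png

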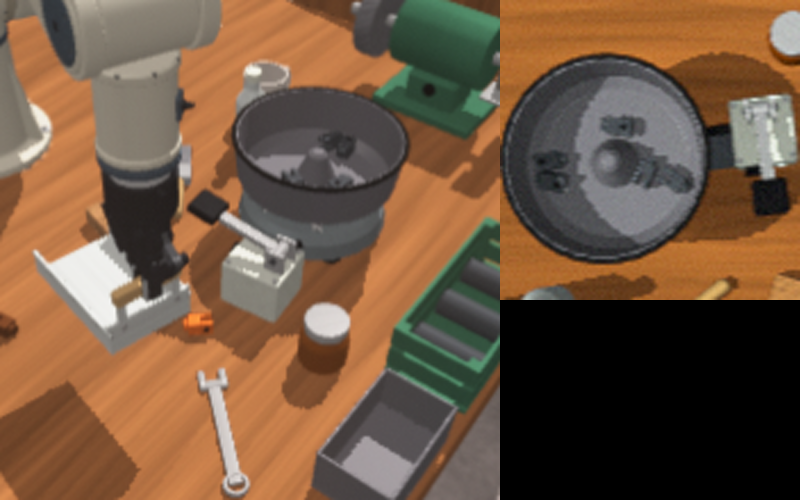

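In the top inset the bowl holds five forks: (625,125), (655,170), (682,180), (550,158) and (550,180). The tray at (110,300) is empty. I set it down at its old place.

Request:
carry_out:
  targets:
    - [0, -18, -14, 10, 0, 0, 0]
    - [0, 0, 0, 30, 0, 0, 0]
    - [0, 0, 0, 40, 0, 0, 0]
    - [0, 0, 0, 35, 0, 0, 0]
    - [0, 0, 0, 20, 0, 0, 0]
    - [0, 0, 0, 9, 0, 0, 0]
    - [0, 0, 0, 3, 0, 0, 0]
    - [0, 0, 0, 0, 0, 0, 0]
    - [0, 0, 0, 0, 0, 0, 0]

```text
time_s: 15.2
tcp_pos: [0.61, -0.2663, 0.0702]
tool_rot: [0.001, 0.788, 0.615, 0.001]
contact_force: [0.1, -0.5, -2.9]
opening: 0.0113
grip_force: 118.4
```

Request:
carry_out:
  targets:
    - [0, 0, 0, 2, 0, 0, 0]
    - [0, 0, 0, 1, 0, 0, 0]
    - [0, 0, 0, 1, 0, 0, 0]
    - [0, 0, 0, 0, 0, 0, 0]
    - [0, 0, 0, 0, 0, 0, 0]

```text
time_s: 15.7
tcp_pos: [0.6087, -0.2658, 0.0644]
tool_rot: [-0.0, 0.788, 0.615, -0.0]
contact_force: [0.6, -0.8, -3.6]
opening: 0.0119
grip_force: 118.4
```

Request:
carry_out:
  targets:
    - [0, 0, 0, 1, 0, 0, 0]
    - [0, 0, 0, 1, 0, 0, 0]
    - [0, 0, 0, 0, 0, 0, 0]
    - [0, 0, 0, 0, 0, 0, 0]

```text
time_s: 16.1
tcp_pos: [0.6091, -0.266, 0.0629]
tool_rot: [0.0, 0.788, 0.615, 0.0]
contact_force: [-0.9, -0.2, 2.0]
opening: 0.0118
grip_force: 119.3
```

Request:
carry_out:
  targets:
    - [0.6, 0, 0, 0, 0, 0, 0]
    - [0.6, 0, 0, 0, 0, 0, 0]
    - [0.6, 0, 0, 0, 0, 0, 0]
    - [0.6, 0, 0, 0, 0, 0, 0]
    - [0.6, 0, 0, 0, 0, 0, 0]
    - [0.6, 0, 0, -10, 0, 0, 0]
    - [0.6, 0, 0, -25, 0, 0, 0]
    - [0.6, 0, 0, -40, 0, 0, 0]
    - [0.6, 0, 0, -40, 0, 0, 0]
    - [0.6, 0, 0, -40, 0, 0, 0]

```text
time_s: 17.1
tcp_pos: [0.6086, -0.2658, 0.2198]
tool_rot: [0.0, 0.788, 0.615, 0.0]
contact_force: [0.8, 0.9, 0.1]
opening: 0.0513
grip_force: 0.0
```

```bash
python3 - <<'E'
from h import *
go([.526,-.015,.20])
c=cam('scene'); P=c['P'];z=P[...,2];v,u=np.mgrid[:384,:512]
d=cam('top'); P=d['P']; z=P[...,2]
m=(P[...,0]>.42)&(P[...,0]<.6)&(P[...,1]>-.33)&(P[...,1]<-.16)&(z>.024)&(z<.042);Q=P[m]
print(len(Q),cv2.minAreaRect((Q[:,:2]*1000).astype(np.float32)))
m=(P[...,0]>.48)&(P[...,0]<.57)&(P[...,1]>-.06)&(P[...,1]<.03)&(z>.11)&(z<.15)&(d['img'].max(2)<60);Q=P[m];print('pad',len(Q),Q.mean(0))
save(c,'rel',(120,80,380,280),3)
E
```

```text
t 17.1 tcp [ 0.6086 -0.2658  0.2198] q [-0.41  0.42  1.55 -0.    1.16 -0.17] yaw_y -14.0 z [ 0. -0. -1.] F [0.8 0.9 0.1] T [ 0.02  0.01 -0.01] open 0.0513 grip 0.0
tool-frame mm [ 223.3 -141.    19.7]
79 ((516.8366088867188, -241.58798217773438), (112.24238586425781, 142.6022491455078), 75.92897033691406)
pad 162 [ 0.52589018 -0.01394531  0.13640808]
```

View pics/rel.png

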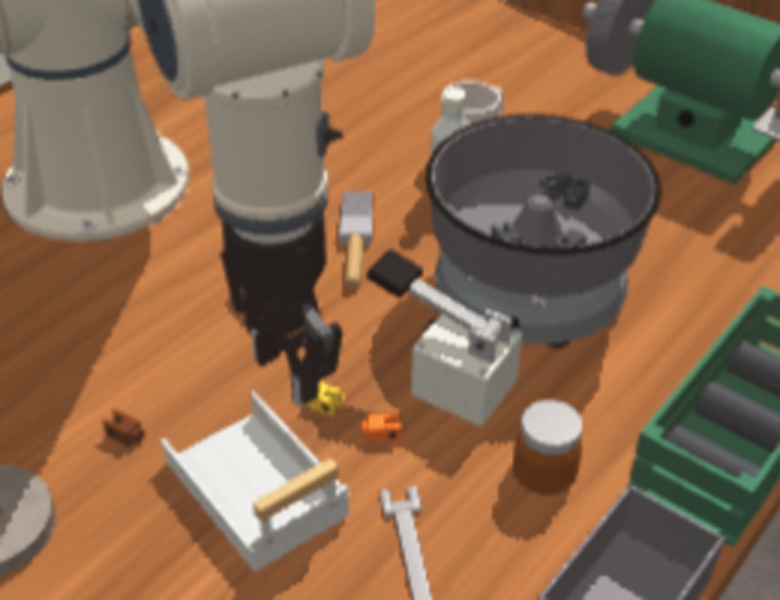

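The tray stands flat and released at (255,480), and the lever pad is at (395,272). Next I go above the pad with the fingers shut.

Request:
carry_out:
  targets:
    - [0, 22, -14, 0, 0, 0, 0]
    - [0, 34, -21, 0, 0, 0, 0]
    - [0, 34, -22, 0, 0, 0, 0]
    - [0, 34, -22, 0, 0, 0, 0]
    - [0, 34, -22, 0, 0, 0, 0]
    - [0, 34, -22, 0, 0, 0, 0]
    - [0, 20, -14, 0, 0, 0, 0]
    - [0, 10, -6, 10, 0, 0, 0]
    - [0, 0, 0, 10, 0, 0, 0]
    - [0, 0, 0, 0, 0, 0, 0]

```text
time_s: 18.2
tcp_pos: [0.5232, -0.0163, 0.1957]
tool_rot: [-0.001, 0.788, 0.616, -0.001]
contact_force: [0.8, 0.2, -0.7]
opening: 0.0002
grip_force: 0.0
```

```bash
python3 -c "
from h import *
go([.524,-.015,.110])"
```

```text
t 18.2 tcp [ 0.5232 -0.0163  0.1957] q [-0.03  0.24  1.88 -0.    1.02  0.21] yaw_y -14.0 z [-0.002 -0.    -1.   ] F [ 0.8  0.2 -0.7] T [ 0.   -0.04  0.01] open 0.0002 grip 0.0
tool-frame mm [ 1.6  0.6 85.7]
```

Request:
carry_out:
  targets:
    - [0, 0, 0, 20, 0, 0, 0]
    - [0, 0, 0, 20, 0, 0, 0]
    - [0, 0, 0, 10, 0, 0, 0]
    - [0, 0, 0, 8, 0, 0, 0]
    - [0, 0, 0, 8, 0, 0, 0]
    - [0, 0, 0, 8, 0, 0, 0]
    - [0, 0, 0, 7, 0, 0, 0]
    - [0, 0, 0, 4, 0, 0, 0]
    - [0, 0, 0, 0, 0, 0, 0]
    - [0, 0, 0, 0, 0, 0, 0]

```text
time_s: 19.2
tcp_pos: [0.5234, -0.0161, 0.1126]
tool_rot: [-0.0, 0.788, 0.615, -0.001]
contact_force: [-4.5, -1.2, 7.6]
opening: 0.0
grip_force: 3.6
```

Request:
carry_out:
  targets:
    - [0, 0, 0, 0, 0, 0, 0]
    - [0, 0, 0, 0, 0, 0, 0]

```text
time_s: 19.4
tcp_pos: [0.5234, -0.0161, 0.1128]
tool_rot: [-0.0, 0.788, 0.615, -0.0]
contact_force: [-5.0, -1.8, 8.0]
opening: -0.0001
grip_force: 3.6
```

Request:
carry_out:
  targets:
    - [0, 0, 0, 1, 0, 0, 0]
    - [0, 0, 0, 0, 0, 0, 0]
    - [0, 0, 0, 0, 0, 0, 0]
    - [0, 0, 0, 0, 0, 0, 0]
    - [0, 0, 0, 0, 0, 0, 0]
    - [0, 0, 0, 0, 0, 0, 0]
    - [0, 0, 0, 0, 0, 0, 0]
    - [0, 0, 0, 0, 0, 0, 0]

```text
time_s: 20.2
tcp_pos: [0.5234, -0.0161, 0.1118]
tool_rot: [-0.0, 0.788, 0.615, -0.0]
contact_force: [-5.2, -1.4, 6.8]
opening: 0.0002
grip_force: 3.7
```

```bash
python3 - <<'E'
from h import *
st()
c=cam('scene'); save(c,'press',(180,80,380,230),4)
for n,d in(('s',c),('t',cam('top'))):
    P=d['P'];m=(abs(P[...,0]-.523)<.03)&(abs(P[...,1]+.016)<.03)&(P[...,2]>.07)&(P[...,2]<.118);Q=P[m];print(n,len(Q),np.percentile(Q[:,2],[10,50,90]) if len(Q) else '')
E
```

```text
t 20.2 tcp [ 0.5234 -0.0161  0.1118] q [-0.03  0.35  1.95 -0.    0.84  0.21] yaw_y -14.0 z [-0.001 -0.    -1.   ] F [-5.2 -1.4  6.8] T [-0.28  0.9  -0.04] open 0.0002 grip 3.7
s 140 [0.10383973 0.1111956  0.11448801]
t 0
```

View pics/press.png

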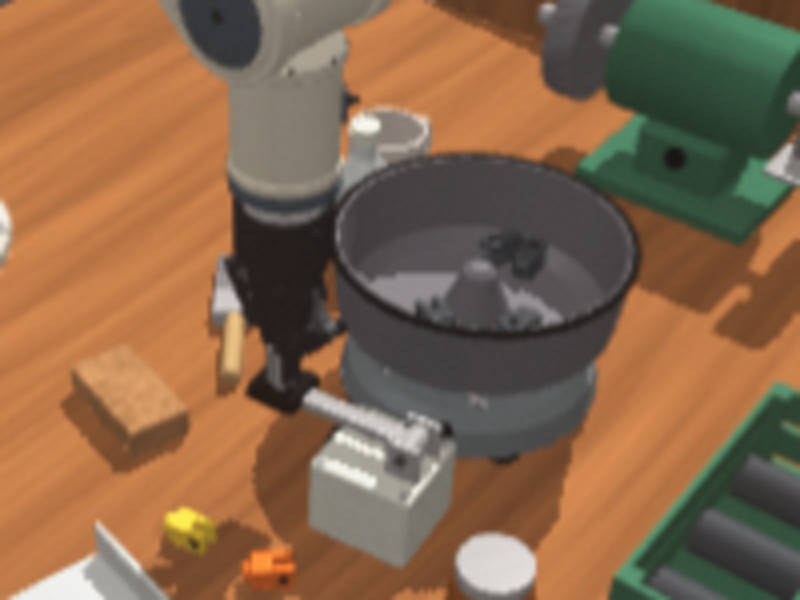

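The fingertips press the pad at (285,385). The lever is level, its pad reads about 0.111 m high, and the force is about 7 N. I hand in.

```bash
python3 -c "
from rig import bot
print(bot.hand_in())"
```

```text
the job is handed in; nothing more can be done
None
```

I handed the job in at about 20 s, and the result was not reported back; at that point all five fork heads were in the bowl, the empty tray was flat on the bench and clear of the machine, and the gripper was holding the run lever at about halfway with roughly 7 N.

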